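# Close the walnut tin and hand over its outer lid

## Robot

A 7-joint arm with a two-finger parallel gripper is mounted at the origin on the work surface. World frame = base frame: x ahead of the robot, y to its left, z up, the work surface at z = 0. Lengths are in m, angles in rad, forces in N, time in s.
With the tool pointing down it reaches from about 0.4 to 0.85 m from the base axis. Payload 10.4 kg.
Tool frame: the origin (TCP) lies midway between the tips of the shut fingers; the grasp point (between the pads) lies 19 mm behind it; z points along the fingers, x is the direction in which the jaws open and shut, and the axes are right-handed (so a half turn about z gives the same grasp; the last joint's range is limited). The gripper opens to 85 mm and grips with 20 to 120 N. Pads are 22 mm wide; open, the fingers measure 114 mm over their backs; the gripper's body (76 mm by 85 mm) begins 54 mm behind the grasp point. The pads swing forward as they close: fully open they stand 13 mm farther back than shut.
Start: joints at [1.316, 0.332, -0.065, 1.46, 0.022, 1.35, -0.088], TCP at [0.144, -0.608, 0.231] pointing down, gripper open.
Joint ranges: [-2.6, 2.6], [-0.5, 2.12], [-1.47, 1.34], [0.16, 2.42], [-1.27, 4.41], [0.06, 2.06], [-2.6, 2.6]. Speed limits (rad/s): [2.22, 2.22, 2.79, 2.79, 3.14, 3.14, 3.14].

## Interface

Orientations are given as a unit quaternion [x, y, z, w].
In Python, from workcell import manip, cams gives the robot as it stands.
- The arm moves only by the tool move_arm, never from a script. Its argument "moves" is a list of rows, each a list of 7 numbers: the turn, a rotation vector about the tool's x, y, z in degrees, then the shift along the tool's x, y, z in m, then the finger opening in m, from 0 to 0.0854. A call has 1 to 10 rows; each row is the pose to reach, as a shift and turn from the pose commanded when the call began, along the tool's axes at that moment; what a row does not reach only later rows make up. A row lasts 1/10 s, in which the tool goes at most 50 mm and 8.59 degrees, less where a joint would pass 70% of its speed; a pose out of reach is approached as far as the arm can. A call with a gripper value outside its range is refused whole. The fingers move at their own pace and stop on an object; "grip_force" is the grip in N (left out, the last holds). Time passes only in rows, so rows that repeat a pose let the fingers close. It gives the time, the measured TCP pose, the force and the opening at its end, in the units of the state.
- manip.get_obs(): the state, without advancing time (a new reading comes with each control period).
- cams.camera(name): name is "scene" or "top"; returns the picture (384x512x3 uint8, red, green, blue); there is no depth.
- cams.camera_params(name): a dict with "fx", "fy", "cx", "cy" (pixels), "xyz" and "rotation" of the camera in the world. Camera axes: x right, y up, looking along -z (the intrinsics and any distortion apply to the point x, -y, -z); pixel columns grow to the right and rows downward; lengths in m; the calibration is good to about 2 mm. A picture is of the moment at which its call begins. camera_params takes no time and is no camera call.
- manip.hand_in(): hands the job in, once; it reports no verdict.
The state is a dict: "clock": time; "joint_pos": joint angles; "joint_velocities": joint speeds; "tau": joint torques, N m; "position": TCP position; "ee_rot": TCP orientation; "ft_force": force on the tool from outside, world axes, zero at the start; "torque": the same for the moment, N m; "grip_width": opening from 0.0 (shut) to 1.0 (fully open).
Only numpy, scipy, OpenCV 4.12 (cv2) and the standard library are available. Lean on these libraries where they do the work, as an engineer would, in place of code of your own. Each camera call takes 0.05 s, during which the arm holds its last target. There are 200 camera calls.

## Task

A pair of nested lids stands on the counter: pick the pair up together by the inner lid's tall wooden knob, lower it gently onto the wide open tin of walnuts until the inner lid sits fully home in the mouth, and let go. Then take the outer lid by its collar and lift it alone, straight up and right off the knob, leaving the inner lid seated in the tin; the lids must not come apart before the inner one is home. Finish while still holding the outer lid level and still in the air, clear above the knob, ready to hand to the customer as a tasting dish; leave the tin and everything else on the counter where they stand.

Things in the scene. Friction and masses are not known exactly. Their poses are not given: they have to be found in the camera images.
- wide_tin: the tin to be closed: round, open, steel, 102 mm outside diameter, 96 mm mouth (wall 3 mm), 90 mm tall, walnuts inside up to about 65 mm, loose, weighs about 1.2 kg. Origin: centre of its underside, z up
- wide_tin_mouth (a point): centre of the wide tin's mouth, level with its rim, 90 mm above its underside
- inner_lid: inner lid, loose, 160 g: plug 90 mm across (82 at its lower end), 16 deep; flange 102 across, 4 thick, that rests on the tin's rim; boss 27 across, 5 high; then an upright round wooden knob 20 mm thick. Origin: centre of the plug's underside, z up along the knob. At the start it stands on its plug on the counter; seated, its origin is 74 mm above the tin's underside
- knob_top (a point): top of the inner lid's knob, 79 mm above the inner lid's origin. With the outer lid nested, the knob stands 30 mm clear above the top of its collar
- outer_lid: outer lid, loose, 180 g: steel cover 120 mm across, skirt 14 deep, top plate 3 thick, in its middle an upright tube (collar) 42 mm outside, 32 inside, 26 high, round the inner knob. It just lies on the inner flange. Origin: centre of the skirt's lower edge, z up; nested, 6 mm above the inner lid's origin. It is off the knob once raised 59 mm
- collar_top (a point): centre of the collar's upper edge, 43 mm above the outer lid's origin, 26 mm above its top plate
- narrow_tin: bystander: steel tin, 74 mm across, 85 mm tall, open, peanuts inside; too narrow for these lids. Origin: centre of its underside
- calculator: bystander: flat black calculator 120 x 85 x 20 mm; origin centre of underside
- scoop: bystander: aluminium scoop, about 230 mm long, 75 mm wide, 40 mm high; origin on its underside near the handle's root
- jar: bystander: amber glass jar, 72 mm across, 100 mm tall; origin centre of underside
- weight: bystander: brass scale weight, 44 mm across, 48 mm tall; origin centre of underside
- card_box: bystander: closed cardboard box 70 x 100 x 50 mm; origin centre of underside
- dish: bystander: white ceramic dish, 100 mm across, 35 mm tall; origin centre of underside
Not all that is in view belongs to the job. Leave any blue look-alike of the outer_lid alone. Leave any red look-alike of the inner_lid alone.

How it is judged:
By the outcome, as a careful person would: the job done as asked, in the order asked, and still so for the second after the job is handed in, while the arm keeps its last pose, push and grip.
It also fails if it takes over 53 s, if anything falls off the work surface, if the arm or the gripper's body presses on something with over 40 N, if the wrist force passes 120 N, or if a joint passes its speed limit or range.

## Working session

There is one attempt and no reset: what is moved stays moved. The work goes in short steps, Python scripts to look and compute and a tool call to move; the robot and the scene stay as the last step left them, time stands still between calls to the robot, and variables do not carry over. Pictures are saved under pics/ and viewed, about 8 in all and at most 12, crops included, and the job is handed in when it is done.

Besides the shell and the picture viewer there is one more tool, called after "Call:" in YAML: its name, and indented under it one key for each argument. move_arm: Moves the arm, as the interface text tells. Its arguments: {"type":"object","properties":{"moves":{"type":"array","items":{"type":"array","items":{"type":"number"}}},"grip_force":{"type":"number"}},"required":["moves"]}

```bash
ls; mkdir -p pics; python3 - <<'E'
from workcell import manip, cams
import cv2
o=manip.get_obs(); print({k:o[k] for k in('clock','position','ee_rot','ft_force','grip_width')})
for n in('scene','top'):
    print(cams.camera_params(n)); cv2.imwrite(f'pics/{n}0.png',cams.camera(n)[:,:,::-1])
E
```

```text
pics
{'clock': 0.0, 'position': array([ 0.14347049, -0.60790478,  0.23049851]), 'ee_rot': array([ 7.84134810e-01, -6.20590095e-01, -5.91131636e-04, -4.30229029e-04]), 'ft_force': array([0.35250585, 0.50962162, 0.24197668]), 'grip_width': 0.9987806814323271}
{'fx': 475.0575559906875, 'fy': 475.0575559906875, 'cx': 253.9746886193402, 'cy': 196.0142858453719, 'xyz': array([ 1.16979334, -0.87806908,  0.7929381 ]), 'rotation': array([0.45042551, 0.14340616, 0.25795405, 0.84262164])}
{'fx': 384.45556256255395, 'fy': 384.45556256255395, 'cx': 254.80750169324358, 'cy': 190.71374815759634, 'xyz': array([ 0.42034831, -0.00805099,  1.01054888]), 'rotation': array([-0.05027846,  0.03190369,  0.71353658, -0.69808293])}
```

View pics/scene0.png

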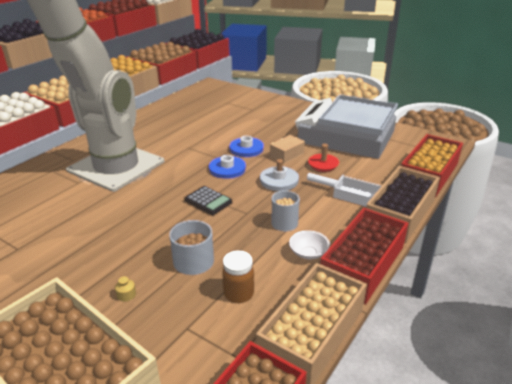

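View pics/top0.png

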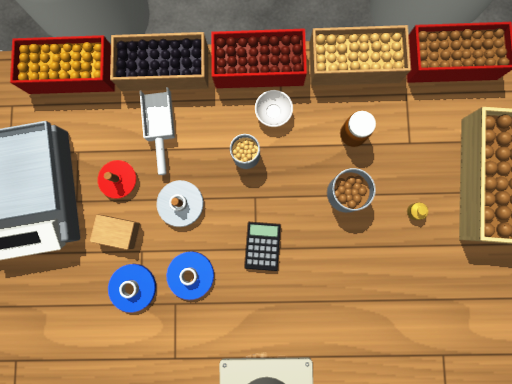

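Top view: the grey pair is at about (180,204) with its knob at (178,203), and the walnut tin is at (353,190). The scene view shows them at (279,178) and (192,248). The blue and red look-alikes lie nearby.

```bash
cat > h.py <<'E'
import numpy as np, cv2
from scipy.spatial.transform import Rotation as R
from workcell import manip, cams
def ray(n,u,v):
    p=cams.camera_params(n); d=np.array([(u-p['cx'])/p['fx'],-(v-p['cy'])/p['fy'],-1.])
    return np.array(p['xyz']),R.from_quat(p['rotation']).apply(d)
def plane(n,u,v,z):
    o,d=ray(n,u,v); return o+d*(z-o[2])/d[2]
def proj(n,X):
    p=cams.camera_params(n); c=R.from_quat(p['rotation']).inv().apply(np.array(X)-p['xyz'])
    return p['cx']+p['fx']*c[0]/-c[2], p['cy']+p['fy']*c[1]/c[2]
def circle(P):  # least-squares circle of plane points
    A=np.c_[2*P[:,:2],np.ones(len(P))]; s=np.linalg.lstsq(A,(P[:,:2]**2).sum(1),rcond=None)[0]
    return s[:2],np.sqrt(s[2]+s[0]**2+s[1]**2)
def totool(v,o=None):
    o=o or manip.get_obs(); return R.from_quat(o['ee_rot']).inv().apply(v)
E
python3 - <<'E'
from h import *
a=cv2.imread('pics/top0.png'); b=cv2.imread('pics/scene0.png')
def crop(i,x0,y0,x1,y1): return cv2.resize(i[y0:y1,x0:x1],(390,290),interpolation=cv2.INTER_CUBIC)
cv2.imwrite('pics/c0.png',np.vstack([np.hstack([crop(a,135,170,225,237),crop(a,310,155,400,222)]),np.hstack([crop(b,240,140,330,207),crop(b,150,212,240,279)])]))
def blob(n,im,box,z,name):
    x0,y0,x1,y1=box; hsv=cv2.cvtColor(im,cv2.COLOR_BGR2HSV)
    m=((hsv[...,1]<70)&(hsv[...,2]>70)).astype(np.uint8); k=np.zeros_like(m); k[y0:y1,x0:x1]=m[y0:y1,x0:x1]
    c=max(cv2.findContours(k,cv2.RETR_EXTERNAL,cv2.CHAIN_APPROX_NONE)[0],key=cv2.contourArea)
    c=cv2.convexHull(c)[:,0,:] 
    P=np.array([plane(n,u,v,z) for u,v in c]); s,r=circle(P)
    print(name,n,s.round(4),'r',r.round(4),'resid',np.abs(np.hypot(*(P[:,:2]-s).T)-r).max().round(4), 'bbox',c.min(0),c.max(0))
blob('top',a,(150,177,212,235),.016,'lid')
blob('scene',b,(255,160,305,195),.016,'lid')
blob('top',a,(325,160,385,220),.09,'tin')
E
```

```text
lid top [0.5089 0.2141] r 0.0612 resid 0.0009 bbox [157 180] [203 226]
lid scene [0.522  0.2081] r 0.0784 resid 0.0201 bbox [259 166] [299 194]
tin top [ 0.5248 -0.2153] r 0.0555 resid 0.0054 bbox [327 168] [375 212]
```

View pics/c0.png

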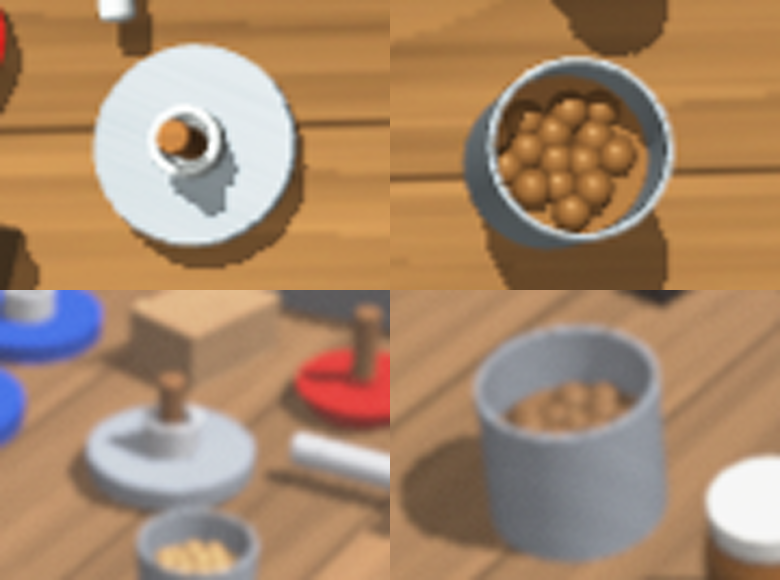

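Knob top is at about (174.8,201.0) in top and (279.3,160.4) in scene. The rim centre is at (353.4,189.3) in top and (190.4,232.9) in scene. I'll triangulate both.

```bash
cat >> h.py <<'E'
def tri(uvt,uvs):
    a,d=ray('top',*uvt); b,e=ray('scene',*uvs)
    s=np.linalg.lstsq(np.c_[d,-e],b-a,rcond=None)[0]; p,q=a+s[0]*d,b+s[1]*e
    return (p+q)/2,np.linalg.norm(p-q)
E
python3 - <<'E'
from h import *
k=(174.8,201.0),(279.3,160.4); t=(353.4,189.3),(190.4,232.9)
print('knob',tri(*k),plane('top',*k[0],.079),plane('scene',*k[1],.079))
print('tin',tri(*t),plane('top',*t[0],.09),plane('scene',*t[1],.09))
for n,uv in(('ntin',(245,148)),('jar',(361,122)),('scoop',(160,150)),('red',(108,177))): print(n,plane('top',*uv,.085))
o=manip.get_obs();M=R.from_quat(o['ee_rot']).as_matrix();print(M.round(3),o['joint_pos'].round(2))
E
```

```text
knob (array([0.50972388, 0.21238634, 0.07788516]), np.float64(0.0022762189310241796)) [0.50872183 0.21137823 0.079     ] [0.51139924 0.21174615 0.079     ]
tin (array([ 0.52699082, -0.22158956,  0.08704425]), np.float64(0.0016840890412343264)) [ 0.52602764 -0.22147283  0.09      ] [ 0.53036119 -0.22383756  0.09      ]
ntin [0.63500576 0.03690743 0.085     ]
jar [ 0.692575  -0.2494724  0.085    ]
scoop [0.63555591 0.24725748 0.085     ]
red [0.57120408 0.37552398 0.085     ]
[[ 0.23  -0.973 -0.   ]
 [-0.973 -0.23   0.001]
 [-0.001  0.    -1.   ]] [ 1.32  0.33 -0.06  1.46  0.02  1.35 -0.09]
```

Call:
move_arm:
  moves:
    - [0, 0, -76.7, -0.218, -0.418, -0.02, 0.085]
    - [0, 0, -76.7, -0.218, -0.418, -0.02, 0.085]
    - [0, 0, -76.7, -0.218, -0.418, -0.02, 0.085]
    - [0, 0, -76.7, -0.218, -0.418, -0.02, 0.085]
    - [0, 0, -76.7, -0.218, -0.418, -0.02, 0.085]
    - [0, 0, -76.7, -0.218, -0.418, -0.02, 0.085]
    - [0, 0, -76.7, -0.218, -0.418, -0.02, 0.085]
    - [0, 0, -76.7, -0.218, -0.418, -0.02, 0.085]
    - [0, 0, -76.7, -0.218, -0.418, -0.02, 0.085]
    - [0, 0, -76.7, -0.218, -0.418, -0.02, 0.085]
  grip_force: 50

```text
clock: 1.1
position: [0.5036, -0.2953, 0.2513]
ee_rot: [1.0, 0.005, 0.001, -0.001]
ft_force: [0.2, 0.2, 0.5]
grip_width: 0.992
```

Call:
move_arm:
  moves:
    - [0, 0, 0, 0.006, -0.508, 0, 0.085]
    - [0, 0, 0, 0.006, -0.508, 0, 0.085]
    - [0, 0, 0, 0.006, -0.508, 0, 0.085]
    - [0, 0, 0, 0.006, -0.508, 0, 0.085]
    - [0, 0, 0, 0.006, -0.508, 0, 0.085]
    - [0, 0, 0, 0.006, -0.508, 0, 0.085]
    - [0, 0, 0, 0.006, -0.508, 0, 0.085]
    - [0, 0, 0, 0.006, -0.508, 0, 0.085]
    - [0, 0, 0, 0.006, -0.508, 0, 0.085]
    - [0, 0, 0, 0.006, -0.508, 0, 0.085]

```text
clock: 2.1
position: [0.5061, 0.2015, 0.2513]
ee_rot: [1.0, -0.001, 0.0, 0.0]
ft_force: [1.4, 0.1, -0.2]
grip_width: 0.999
```

Call:
move_arm:
  moves:
    - [0, 0, 0, 0, -0.008, 0.04, 0.085]
    - [0, 0, 0, 0, -0.008, 0.08, 0.085]
    - [0, 0, 0, 0, -0.008, 0.11, 0.085]
    - [0, 0, 0, 0, -0.008, 0.11, 0.085]
    - [0, 0, 0, 0, -0.008, 0.11, 0.085]
    - [0, 0, 0, 0, -0.008, 0.11, 0.085]

```text
clock: 2.7
position: [0.5074, 0.2083, 0.1433]
ee_rot: [1.0, -0.0, 0.001, -0.0]
ft_force: [0.1, 0.3, 1.0]
grip_width: 0.993
```

```bash
python3 - <<'E'
from h import *
a=cams.camera('top')[:,:,::-1];b=cams.camera('scene')[:,:,::-1];o=manip.get_obs()
print(o['clock'],o['position'],o['ee_rot'].round(4),o['joint_velocities'].round(3))
f=lambda i,x,y:cv2.resize(np.ascontiguousarray(i[y:y+84,x:x+112]),(390,290),interpolation=cv2.INTER_CUBIC)
cv2.imwrite('pics/c1.png',np.hstack([f(a,120,165),f(b,225,115)]))
E
```

```text
2.8 [0.50735357 0.20818952 0.14308021] [ 1.0e+00 -3.0e-04  1.3e-03 -3.0e-04] [-0.     0.002  0.004  0.007  0.004 -0.004 -0.001]
```

View pics/c1.png

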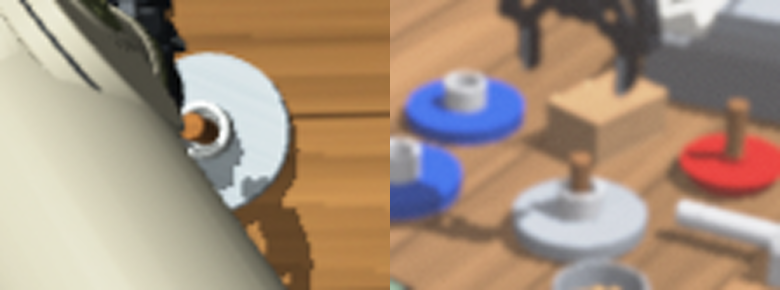

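The fingers straddle the knob: tips are near crop (533,65) and (627,85), and the knob at (580,160). I'll shift slightly, descend and close.

Call:
move_arm:
  moves:
    - [0, 0, 0, 0.002, -0.004, 0.03, 0.085]
    - [0, 0, 0, 0.002, -0.004, 0.06, 0.085]
    - [0, 0, 0, 0.002, -0.004, 0.075, 0.085]
    - [0, 0, 0, 0.002, -0.004, 0.085, 0.085]
    - [0, 0, 0, 0.002, -0.004, 0.09, 0.085]
    - [0, 0, 0, 0.002, -0.004, 0.09, 0.085]
    - [0, 0, 0, 0.002, -0.004, 0.09, 0.085]

```text
clock: 3.5
position: [0.509, 0.2121, 0.0523]
ee_rot: [1.0, -0.0, 0.001, -0.0]
ft_force: [0.1, -0.4, 0.7]
grip_width: 0.994
```

Call:
move_arm:
  moves:
    - [0, 0, 0, 0, 0, 0, 0.06]
    - [0, 0, 0, 0, 0, 0, 0.04]
    - [0, 0, 0, 0, 0, 0, 0.03]
    - [0, 0, 0, 0, 0, 0, 0.022]
    - [0, 0, 0, 0, 0, 0, 0.015]
    - [0, 0, 0, 0, 0, 0, 0.01]
    - [0, 0, 0, 0, 0, 0, 0.01]
    - [0, 0, 0, 0, 0, 0, 0.01]
    - [0, 0, 0, 0, 0, 0, 0.01]
    - [0, 0, 0, 0, 0, 0, 0.01]

```text
clock: 4.5
position: [0.5087, 0.2118, 0.0514]
ee_rot: [1.0, -0.0, 0.0, -0.0]
ft_force: [2.6, -0.9, 2.5]
grip_width: 0.212
```

Call:
move_arm:
  moves:
    - [0, 0, 0, 0, 0, 0, 0.01]
    - [0, 0, 0, 0, 0, -0.005, 0.01]
    - [0, 0, 0, 0, 0, -0.012, 0.01]
    - [0, 0, 0, 0, 0, -0.025, 0.01]
    - [0, 0, 0, 0, 0, -0.04, 0.01]
    - [0, 0, 0, 0, 0, -0.04, 0.01]
    - [0, 0, 0, 0, 0, -0.04, 0.01]

```text
clock: 5.2
position: [0.5087, 0.2118, 0.0919]
ee_rot: [1.0, -0.0, 0.001, 0.0]
ft_force: [-0.2, 0.6, -4.4]
grip_width: 0.218
```

```bash
python3 - <<'E'
from h import *
b=cams.camera('scene')[:,:,::-1];o=manip.get_obs()
print(o['clock'],o['position'],o['ee_rot'].round(4),o['ft_force'],o['grip_width'])
cv2.imwrite('pics/c2.png',cv2.resize(np.ascontiguousarray(b[90:202,210:360]),(600,448),interpolation=cv2.INTER_CUBIC))
E
```

```text
5.25 [0.50838816 0.21164304 0.09126708] [ 1.e+00 -3.e-04  1.e-04  2.e-04] [-0.34993635 -0.42054592 -3.60969638] 0.2173232425229952
```

View pics/c2.png

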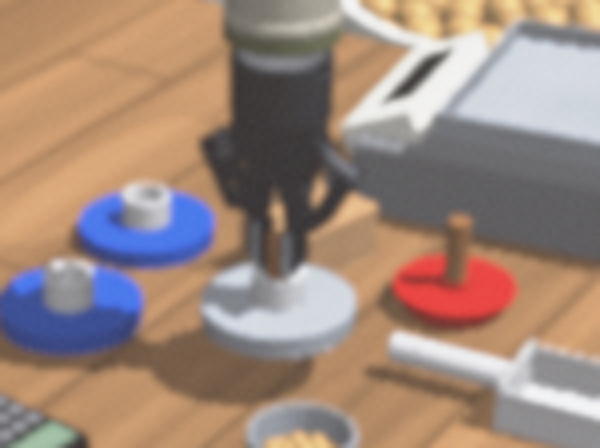

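The pair is lifted, level, and the force of −3.6 N matches 340 g. Raising it and carrying it gently.

Call:
move_arm:
  moves:
    - [0, 0, 0, 0, 0, -0.02, 0.01]
    - [0, 0, 0, 0, 0, -0.045, 0.01]
    - [0, 0, 0, 0.001, 0.01, -0.07, 0.01]
    - [0, 0, 0, 0.002, 0.025, -0.095, 0.01]
    - [0, 0, 0, 0.003, 0.045, -0.108, 0.01]
    - [0, 0, 0, 0.004, 0.07, -0.108, 0.01]
    - [0, 0, 0, 0.005, 0.095, -0.108, 0.01]
    - [0, 0, 0, 0.006, 0.12, -0.108, 0.01]
    - [0, 0, 0, 0.007, 0.145, -0.108, 0.01]
    - [0, 0, 0, 0.008, 0.17, -0.108, 0.01]

```text
clock: 6.25
position: [0.5159, 0.0407, 0.1987]
ee_rot: [1.0, -0.0, -0.0, 0.0]
ft_force: [0.5, -0.4, -4.1]
grip_width: 0.219
```

Call:
move_arm:
  moves:
    - [0, 0, 0, 0.001, 0.025, 0, 0.01]
    - [0, 0, 0, 0.002, 0.05, 0, 0.01]
    - [0, 0, 0, 0.003, 0.075, 0, 0.01]
    - [0, 0, 0, 0.004, 0.1, 0, 0.01]
    - [0, 0, 0, 0.005, 0.125, 0, 0.01]
    - [0, 0, 0, 0.006, 0.15, 0, 0.01]
    - [0, 0, 0, 0.007, 0.175, 0, 0.01]
    - [0, 0, 0, 0.008, 0.2, 0, 0.01]
    - [0, 0, 0, 0.009, 0.225, 0, 0.01]
    - [0, 0, 0, 0.0105, 0.245, 0, 0.01]

```text
clock: 7.25
position: [0.5262, -0.2048, 0.1985]
ee_rot: [1.0, -0.001, -0.001, -0.0]
ft_force: [0.5, 0.9, -3.3]
grip_width: 0.219
```

Call:
move_arm:
  moves:
    - [0, 0, 0, 0, 0.01, 0, 0.01]
    - [0, 0, 0, 0, 0.017, 0, 0.01]
    - [0, 0, 0, 0, 0.019, 0, 0.01]
    - [0, 0, 0, 0, 0.019, 0, 0.01]
    - [0, 0, 0, 0, 0.019, 0, 0.01]
    - [0, 0, 0, 0, 0.019, 0, 0.01]

```text
clock: 7.85
position: [0.5269, -0.2213, 0.1994]
ee_rot: [1.0, 0.0, 0.0, 0.0]
ft_force: [-0.4, 0.5, -3.7]
grip_width: 0.214
```

```bash
cat > look.py <<'E'
import sys
from h import *
a=cams.camera('top')[:,:,::-1];b=cams.camera('scene')[:,:,::-1];o=manip.get_obs()
print(o['clock'],o['position'],o['ee_rot'].round(4),o['ft_force'],o['grip_width'])
cv2.imwrite(sys.argv[1],np.hstack([cv2.resize(np.ascontiguousarray(i[y:y+112,x:x+75]),(400,597),interpolation=cv2.INTER_CUBIC) for i,x,y in((a,315,130),(b,155,168))]))
E
python3 look.py pics/c3.png
```

```text
7.95 [ 0.52686469 -0.22163951  0.19942229] [1.e+00 2.e-04 1.e-04 1.e-04] [ 0.24756873  0.63362311 -3.144574  ] 0.21663227177322877
```

View pics/c3.png

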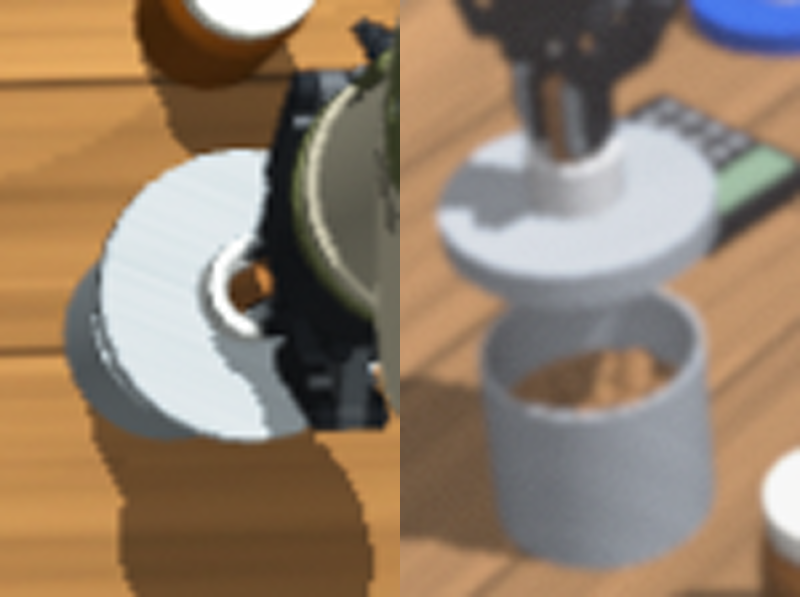

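```bash
python3 - <<'E'
from h import *
print(plane('top',360.5,184.9,.171),plane('scene',187.9,205.0,.171))
print('ellipse bias: centre proj', proj('scene',(.527,-.2216,.09)),proj('top',(.527,-.2216,.09)))
for c,r,z in(((.527,-.2216),.051,.09),((.527,-.2216),.06,.171)):
  t=np.linspace(0,6.283,90); P=np.array([proj('scene',(c[0]+r*np.cos(q),c[1]+r*np.sin(q),z)) for q in t]); print((P.min(0)+P.max(0))/2)
E
```

```text
[ 0.52604715 -0.21859497  0.171     ] [ 0.53080131 -0.22285162  0.171     ]
ellipse bias: centre proj (np.float64(189.94479051857246), np.float64(231.94364312284088)) (np.float64(353.43303800270326), np.float64(188.895942238148))
[189.85597007 232.43236691]
[186.87071004 204.90139346]
```

The lid is above the tin in both views, within 1–3 mm, so I'll nudge y by 1 mm. The plug reaches the rim after about 58 mm, and seated is about 74 mm.

Call:
move_arm:
  moves:
    - [0, 0, 0, 0, 0.001, 0.015, 0.01]
    - [0, 0, 0, 0, 0.001, 0.03, 0.01]
    - [0, 0, 0, 0, 0.001, 0.04, 0.01]
    - [0, 0, 0, 0, 0.001, 0.048, 0.01]
    - [0, 0, 0, 0, 0.001, 0.054, 0.01]
    - [0, 0, 0, 0, 0.001, 0.058, 0.01]
    - [0, 0, 0, 0, 0.001, 0.061, 0.01]
    - [0, 0, 0, 0, 0.001, 0.063, 0.01]
    - [0, 0, 0, 0, 0.001, 0.063, 0.01]

```text
clock: 8.85
position: [0.5268, -0.2232, 0.1363]
ee_rot: [1.0, -0.0, 0.0, 0.0]
ft_force: [0.1, -0.0, -3.7]
grip_width: 0.222
```

Call:
move_arm:
  moves:
    - [0, 0, 0, 0, 0, 0.002, 0.01]
    - [0, 0, 0, 0, 0, 0.004, 0.01]
    - [0, 0, 0, 0, 0, 0.006, 0.01]
    - [0, 0, 0, 0, 0, 0.007, 0.01]
    - [0, 0, 0, 0, 0, 0.008, 0.01]
    - [0, 0, 0, 0, 0, 0.008, 0.01]

```text
clock: 9.45
position: [0.5267, -0.2231, 0.1281]
ee_rot: [1.0, -0.0, -0.0, -0.0]
ft_force: [-0.4, 0.3, -3.8]
grip_width: 0.215
```

```bash
python3 look.py pics/c4.png
```

```text
9.55 [ 0.52679097 -0.22316965  0.12835187] [ 1.e+00 -2.e-04  0.e+00  0.e+00] [ 0.18956472  0.33093907 -3.84330757] 0.21455168788831336
```

View pics/c4.png

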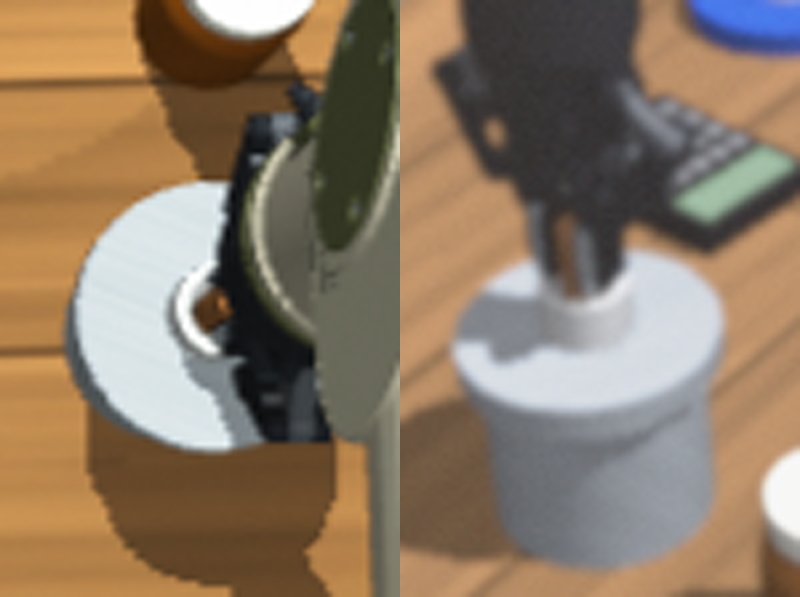

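The plug is about 13 mm into the mouth with no contact force. Lowering the last millimetres step by step.

Call:
move_arm:
  moves:
    - [0, 0, 0, 0, 0, 0.001, 0.01]
    - [0, 0, 0, 0, 0, 0.0015, 0.01]
    - [0, 0, 0, 0, 0, 0.002, 0.01]
    - [0, 0, 0, 0, 0, 0.0025, 0.01]
    - [0, 0, 0, 0, 0, 0.0025, 0.01]

```text
clock: 10.05
position: [0.5267, -0.2231, 0.1258]
ee_rot: [1.0, -0.0, -0.0, 0.0]
ft_force: [-0.6, 0.6, -2.6]
grip_width: 0.214
```

Call:
move_arm:
  moves:
    - [0, 0, 0, 0, 0, 0.0005, 0.01]
    - [0, 0, 0, 0, 0, 0.001, 0.01]
    - [0, 0, 0, 0, 0, 0.001, 0.01]

```text
clock: 10.35
position: [0.5271, -0.2232, 0.1253]
ee_rot: [1.0, -0.0, 0.0, 0.0]
ft_force: [-0.2, 0.7, 1.9]
grip_width: 0.218
```

Contact came at the predicted height of 0.125. One more 0.5 mm, then open.

Call:
move_arm:
  moves:
    - [0, 0, 0, 0, 0, 0.0005, 0.01]
    - [0, 0, 0, 0, 0, 0.0005, 0.01]
    - [0, 0, 0, 0, 0, 0.0005, 0.03]
    - [0, 0, 0, 0, 0, 0.0005, 0.05]
    - [0, 0, 0, 0, 0, 0.0005, 0.085]
    - [0, 0, 0, 0, 0, 0.0005, 0.085]
    - [0, 0, 0, 0, 0, 0.0005, 0.085]
    - [0, 0, 0, 0, 0, 0.0005, 0.085]
    - [0, 0, 0, 0, 0, 0.0005, 0.085]
    - [0, 0, 0, 0, 0, 0.0005, 0.085]

```text
clock: 11.35
position: [0.5268, -0.2231, 0.1243]
ee_rot: [1.0, -0.0, 0.0, 0.0]
ft_force: [-0.0, -0.7, 0.4]
grip_width: 0.997
```

```bash
python3 look.py pics/c5.png
```

```text
11.45 [ 0.52678586 -0.22317429  0.12431995] [ 1.e+00 -1.e-04  0.e+00  1.e-04] [-0.57181133 -1.02183082  0.32784102] 0.9983801669909146
```

View pics/c5.png

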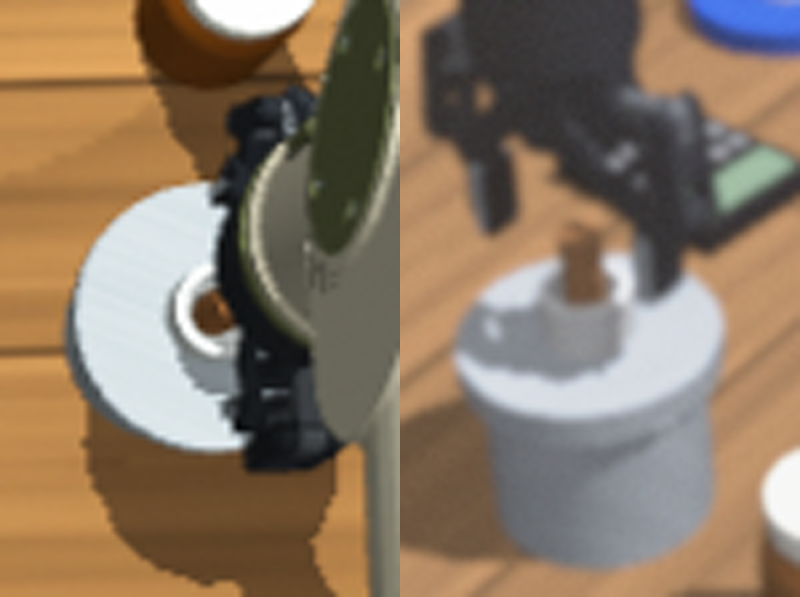

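The pair is seated level, with the knob inside the collar and the fingers clear. Lowering by 28 mm to put the pads round the collar, tips just above the plate.

Call:
move_arm:
  moves:
    - [0, 0, 0, 0, 0, 0.01, 0.085]
    - [0, 0, 0, 0, 0, 0.02, 0.085]
    - [0, 0, 0, 0, 0, 0.025, 0.085]
    - [0, 0, 0, 0, 0, 0.028, 0.085]
    - [0, 0, 0, 0, 0, 0.028, 0.085]
    - [0, 0, 0, 0, 0, 0.028, 0.085]

```text
clock: 12.05
position: [0.5269, -0.2231, 0.0964]
ee_rot: [1.0, -0.0, 0.0, 0.0]
ft_force: [0.8, 0.6, 0.8]
grip_width: 0.993
```

Call:
move_arm:
  moves:
    - [0, 0, 0, 0, 0, 0, 0.065]
    - [0, 0, 0, 0, 0, 0, 0.055]
    - [0, 0, 0, 0, 0, 0, 0.05]
    - [0, 0, 0, 0, 0, 0, 0.046]
    - [0, 0, 0, 0, 0, 0, 0.043]
    - [0, 0, 0, 0, 0, 0, 0.03]
    - [0, 0, 0, 0, 0, 0, 0.03]
    - [0, 0, 0, 0, 0, 0, 0.03]
    - [0, 0, 0, 0, 0, 0, 0.03]

```text
clock: 12.95
position: [0.5268, -0.2232, 0.0967]
ee_rot: [1.0, -0.0, 0.0, 0.0]
ft_force: [-2.0, 0.7, 5.4]
grip_width: 0.479
```

Call:
move_arm:
  moves:
    - [0, 0, 0, 0, 0, -0.001, 0.03]
    - [0, 0, 0, 0, 0, -0.003, 0.03]
    - [0, 0, 0, 0, 0, -0.006, 0.03]
    - [0, 0, 0, 0, 0, -0.01, 0.03]
    - [0, 0, 0, 0, 0, -0.015, 0.03]
    - [0, 0, 0, 0, 0, -0.015, 0.03]
    - [0, 0, 0, 0, 0, -0.015, 0.03]

```text
clock: 13.65
position: [0.5269, -0.2232, 0.1115]
ee_rot: [1.0, -0.0, 0.0, 0.0]
ft_force: [-0.2, -0.7, -2.4]
grip_width: 0.477
```

```bash
python3 look.py pics/c6.png
```

```text
13.75 [ 0.52666011 -0.22316063  0.11120037] [ 1.e+00 -2.e-04 -1.e-04  0.e+00] [ 0.19626138  0.14053051 -2.60137253] 0.4773259824196166
```

View pics/c6.png

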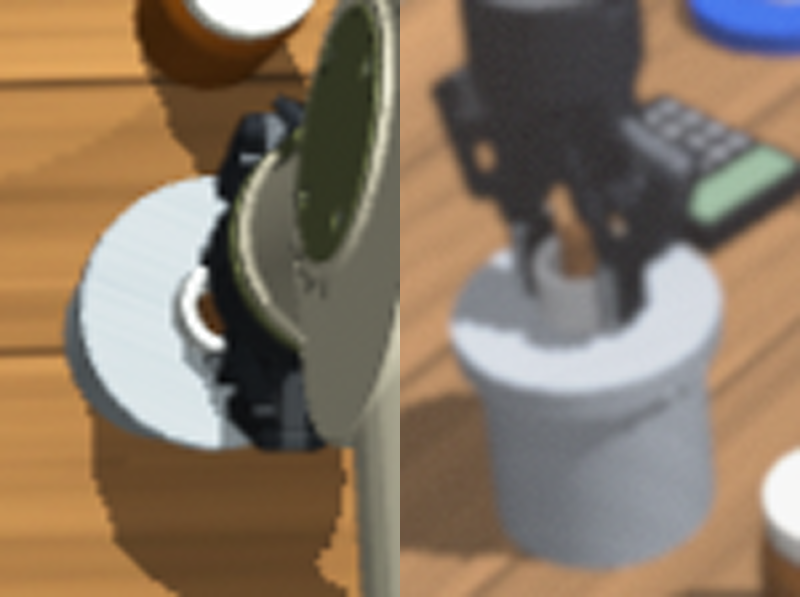

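The outer lid is rising and the knob sits lower relative to the collar. Continuing slowly and watching the force.

Call:
move_arm:
  moves:
    - [0, 0, 0, 0, 0, -0.005, 0.03]
    - [0, 0, 0, 0, 0, -0.01, 0.03]
    - [0, 0, 0, 0, 0, -0.015, 0.03]
    - [0, 0, 0, 0, 0, -0.02, 0.03]
    - [0, 0, 0, 0, 0, -0.02, 0.03]
    - [0, 0, 0, 0, 0, -0.02, 0.03]

```text
clock: 14.35
position: [0.5268, -0.2232, 0.1314]
ee_rot: [1.0, -0.0, 0.0, 0.0]
ft_force: [-0.6, 0.5, -3.0]
grip_width: 0.476
```

```bash
python3 look.py pics/c7.png; python3 -c "
from h import *
import time
for i in range(6): cams.camera('top'); print(manip.get_obs()['ft_force'].round(2), manip.get_obs()['torque'].round(3))"
```

```text
14.45 [ 0.52661399 -0.22313328  0.13109932] [ 1.e+00 -2.e-04 -2.e-04 -0.e+00] [-1.21808408 -0.77600632 -1.23422184] 0.4779729835751391
[-0.58  0.26 -1.15] [-0.025 -0.056  0.033]
[ 0.08  0.54 -2.23] [ 0.01  -0.088  0.016]
[-0.14  0.17 -3.05] [-0.064 -0.008 -0.013]
[-0.67 -0.03 -1.51] [-0.045 -0.033 -0.029]
[ 0.09  0.53 -1.45] [-0.039  0.019 -0.024]
[-0.1  -0.27 -1.62] [ 0.009 -0.032  0.025]
```

View pics/c7.png

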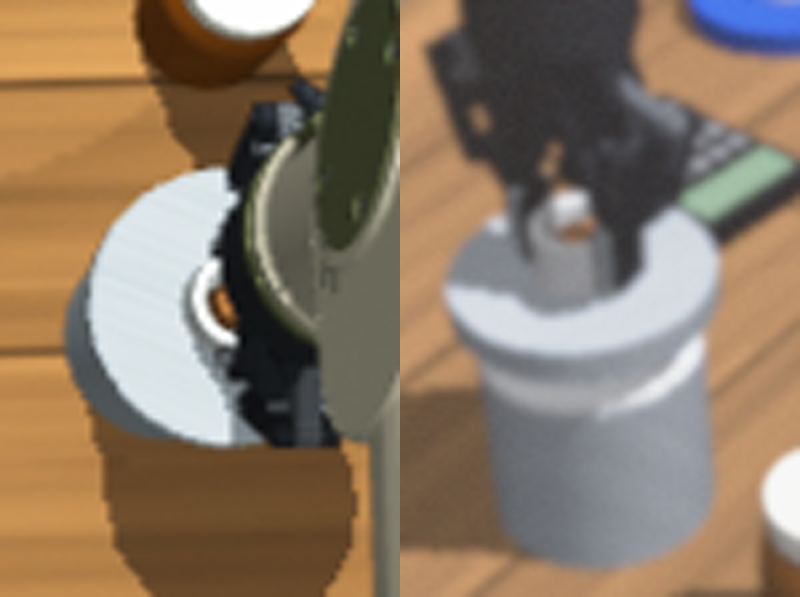

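The force averages −1.8 N, which is the outer lid alone. The inner flange shows seated on the rim, and the knob top sits down inside the collar. Raising another 60 mm.

Call:
move_arm:
  moves:
    - [0, 0, 0, 0, 0, -0.008, 0.03]
    - [0, 0, 0, 0, 0, -0.016, 0.03]
    - [0, 0, 0, 0, 0, -0.024, 0.03]
    - [0, 0, 0, 0, 0, -0.032, 0.03]
    - [0, 0, 0, 0, 0, -0.04, 0.03]
    - [0, 0, 0, 0, 0, -0.05, 0.03]
    - [0, 0, 0, 0, 0, -0.057, 0.03]
    - [0, 0, 0, 0, 0, -0.06, 0.03]
    - [0, 0, 0, 0, 0, -0.06, 0.03]
    - [0, 0, 0, 0, 0, -0.06, 0.03]

```text
clock: 15.75
position: [0.5266, -0.2231, 0.191]
ee_rot: [1.0, -0.0, -0.0, -0.0]
ft_force: [-0.6, -0.4, -2.0]
grip_width: 0.478
```

Call:
move_arm:
  moves:
    - [0, 0, 0, 0, 0, 0, 0.03]
    - [0, 0, 0, 0, 0, 0, 0.03]
    - [0, 0, 0, 0, 0, 0, 0.03]

```text
clock: 16.05
position: [0.5267, -0.2231, 0.1911]
ee_rot: [1.0, -0.0, -0.0, -0.0]
ft_force: [0.0, -0.1, -2.6]
grip_width: 0.48
```

```bash
sed -i 's/155,168/155,130/; s/y+112/y+150/; s/597/600/' look.py; sed -i 's/(400,600)/(300,600)/' look.py; python3 look.py pics/c8.png
```

```text
16.15 [ 0.52673554 -0.22310505  0.19119502] [ 1.e+00 -1.e-04 -1.e-04 -0.e+00] [ 0.10006325  0.53417296 -1.32434129] 0.47815792196460055
```

View pics/c8.png

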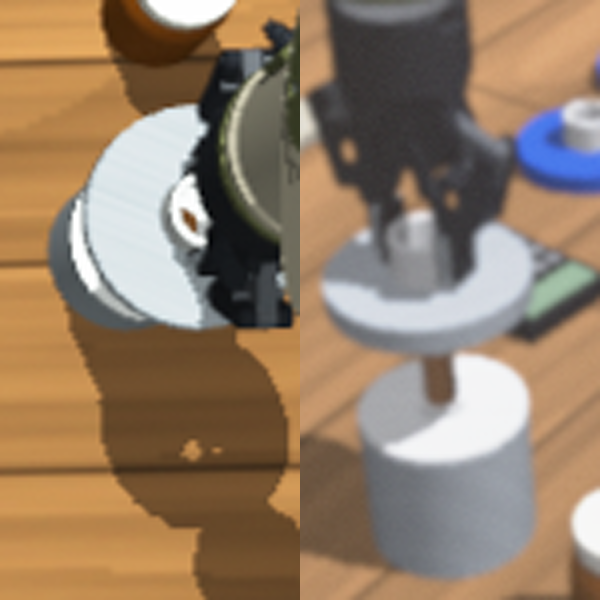

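The outer lid is level in the air, the inner lid is seated flush in the tin, and the knob is clear below by about 21 mm. Handing in.

```bash
python3 -c "
from workcell import manip
print(manip.hand_in())"
```

```text
the job is handed in; nothing more can be done
None
```

The job is done and handed in at about 16 s of the 53 s allowed. I carried the lid pair by the knob and lowered it into the wide tin. It touched at TCP height 0.125 m, as predicted for fully seated. I then let go, took the outer lid by its collar and lifted it straight up off the knob.

- **Outer lid:** the last picture shows it held level and still. By the arm's position it is about 95 mm up, leaving its skirt about 21 mm above the knob top.
- **Inner lid:** the last picture shows it flush on the tin's rim. The wrist force, about −1.8 N on average with noise of about 1 N, matches the outer lid alone.
- **Disagreements:** the two camera views differed by 2–4 mm on positions. The force briefly read +5.4 N as the fingers closed on the collar. No check failed.
- **Bystanders:** I saw no sign of any contact with them, but I did not check them one by one at the end.

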